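Load a board in the test fixture and hold its cover at 45 degrees

ROBOT

A 6-joint arm with a two-finger parallel gripper is mounted at the origin on the work surface. World frame = base frame: x ahead of the robot, y to its left, z up, the work surface at z = 0. Lengths are in m, angles in rad, forces in N, time in s.
With the tool pointing down it reaches from about 0.3 to 0.775 m from the base axis. Payload 14.6 kg.
Tool frame: the origin (TCP) lies at the very end of the fingers, on their centre line; the grasp point (between the pads) lies 19 mm behind it; z points along the fingers, x is the direction in which the jaws open and shut, and the axes are right-handed (so a half turn about z gives the same grasp; the last joint's range is limited). The gripper opens to 94 mm and grips with 3 to 60 N. Pads are 16 mm wide; open, the fingers measure 119 mm over their backs; the gripper's body (75 mm by 177 mm) begins 78 mm behind the grasp point.
Start: joints at [1.264, 0.3, 1.521, -0, 1.321, -0.067], TCP at [0.131, 0.534, 0.205] pointing down, gripper open.
Joint ranges: [-3.03, 3.03], [-0.79, 2.21], [0.23, 2.52], [-1.04, 4.18], [0, 3.07], [-2.55, 2.55]. Speed limits (rad/s): [2.22, 2.22, 2.57, 3.14, 3.14, 3.14].

INTERFACE

Orientations are given as [roll, pitch, yaw] about the fixed x, y, z axes, in that order (R = Rz(yaw) Ry(pitch) Rx(roll)).
In Python, from station import ctrl gives the robot as it stands.
- The arm moves only by the shell command python3 -m inch 'ROWS' [FORCE]. ROWS is JSON, one flat list of numbers, 7 for each row, row after row: the shift along the tool's x, y, z in cm, then the turn, a rotation vector about the tool's x, y, z in rad, then the opening, from 0 (shut) to 1 (fully open). In form: [tx, ty, tz, wx, wy, wz, claw, tx, ty, tz, wx, wy, wz, claw, ...]. A call has 1 to 20 rows; each row shifts and turns the commanded pose from where the row before left it, along the tool's axes as they then stand; what a row does not reach is not made up. A row lasts 1/8 s, in which the tool goes at most 62.5 mm and 10.7 degrees, less where a joint would pass 70% of its speed; a pose out of reach is approached as far as the arm can. A call is refused whole if a number of a shift passes 6.25 or a number of a turn 0.188, either way. A call with a gripper value outside its range is refused whole. The fingers move at their own pace and stop on an object; FORCE is the grip in N (left out, the last holds). Time passes only in rows, so rows that do not move let the fingers close. It gives the time, the measured TCP pose, the force and the opening at its end, in the units of the state.
- ctrl.get_obs(): the state, without advancing time (a new reading comes with each control period).
- ctrl.camera(name): name is "side" or "top" or "wrist"; returns (picture, depth): 384x512x3 uint8, red, green, blue; 384x512 float32, m along the optical axis (not along the pixel's ray), 0 where there is no reading.
- ctrl.camera_params(name): a dict with "vertical_fov" (degrees; the focal length in pixels is half the picture's height over the tangent of half this angle, whatever the lens; pixels are square), "cx", "cy" (the principal point, pixels), "camera_from_world" (4x4, takes a point from world to camera coordinates); the wrist camera has in their place "mount" (4x4, takes a point from camera to tool coordinates, whose origin is the TCP and whose axes are the tool frame's). Camera axes: x right, y down, z forward; pixel columns grow to the right and rows downward; lengths in m; the calibration is good to about 2 mm. A picture is of the moment at which its call begins: read the wrist's pose just before it. camera_params takes no time and is no camera call.
- ctrl.hand_in(): hands the job in, once; it reports no verdict.
Trained networks look in the newest picture that a camera, given by its name, has taken for a name from the list of things; names that differ only in an ending like _2 or _b are one class to them, and where a whole thing is asked for, a point or a joint stands for the part that bears it (a point fixed in the world has none). Each returns a list of dicts, best first, with "score" (0 to 1); they miss things now and then, are a little off and sometimes report something else, mostly with a low value. They report only what shows in the picture. A call takes as long as a camera call. They do not tell look-alikes from the thing itself.
- ctrl.spot_in(camera, label): "bbox" ([centre column, centre row, width, height] in pixels, round what is visible of it).
- ctrl.place_of(camera, label): "centre" ([column, row] in pixels: a listed point, or the origin of a listed thing).
The state is a dict: "time_s": time; "qpos": joint angles; "joint_vel": joint speeds; "tau": joint torques, N m; "ee_pos": TCP position; "eef_rot": TCP orientation; "force": force on the tool from outside, world axes, zero at the start; "moment": the same for the moment, N m; "grip_width": finger opening in m.
Only numpy, scipy, OpenCV 4.12 (cv2) and the standard library are available. Lean on these libraries where they do the work, as an engineer would, in place of code of your own. Each camera call takes 0.05 s, during which the arm holds its last target. There are 200 camera calls.

TASK

Take the circuit board with the finned heatsink out of the parts tray and lay it flat in the pocket of the test fixture, with its terminal block towards the fixture's front (the cover's handle comes down on that side). Then take the standing-open clear cover by its handle, swing it down under control without letting it drop, and stop with it 45 degrees short of shut (give or take 6 degrees, and never nearer to shut than 25 degrees), so that a technician can look under it to check the push rods against the board. Finish still holding the cover there with the gripper, since it would fall shut if let go, and leave the other parts and tools where they are.

Things in the scene. Friction and masses are not known exactly. Their poses are not given: they have to be found in the camera images.
- fixture: Clamshell board-test fixture, fixed to the table for the job: grey box 190 (its x) x 180 (its y) mm, flat top 65 mm high, with a pocket in the top and a clear cover hinged at its rear. Origin: centre of its underside; x points to its rear (hinge side), so its front is towards its -x; z up. It may stand left or right of the middle, slightly turned.
- nest (a point): Centre of the floor of the fixture's pocket, axes as the fixture. The pocket is 53 mm along x and 43 mm along y (for a board of 50 x 40), 4 mm deep below the fixture's top, with a 2 mm bevel round its mouth.
- cover_hinge (a point): Middle of the cover's hinge axis, which runs along the fixture's y at the rear, 97 mm behind the pocket's centre and 100 mm above the table. Axes as the fixture.
- cover_handle (a point): Middle of the cover's handle: a round black bar 12 mm in diameter and 100 mm long, parallel to the hinge axis and 190 mm from it, on two 8 mm stems 82 mm apart; 24 mm of free space between bar and the rest of the cover. Moves with the cover; y along the bar, x points from the bar to the hinge. With the cover turned by q it stands 190*cos(q) mm in front of the hinge axis (towards the fixture's front) and 190*sin(q) mm above it.
- cover (a joint): Angle of the cover (rad): 0 shut (level), 0.785 is 45 degrees short of shut, 1.92 the stop where it stands open leaning back, as at the start. It moves almost freely (hardly any friction): about 0.4 kg, it falls shut when let go below about 1.55. The cover is a clear plate about 150 x 135 mm on two aluminium arms, with four white push rods that stick out 41 mm from its underside (towards the pocket when shut). Standing open, it reaches 285 mm above the table.
- tray: Black compartment tray, 200 (x) x 210 (y) mm, walls and dividers 4 mm thick and 22 mm high, floor 4 mm thick, four compartments each about 94 x 99 mm (2 x 2), fixed to the table. Origin: centre of its underside. One part lies in each compartment.
- board: The board to load: green circuit board 50 (x) x 40 (y) x 2.5 mm with a silver finned heatsink 28 (x) x 22 (y) x 20 mm standing on it (heatsink centre 2 mm towards +x, top 22.5 mm above the underside) and a grey terminal block with three screws along its -x edge. Lies flat in one of the compartments, terminal block roughly towards the robot. Origin: centre of the board's underside, z up. About 45 g; held well across the heatsink (22 mm).
- terminals (a point): Top of the terminal block on that board, 19.5 mm to the -x side of the board's centre; its block is 9 x 22 mm, top 12.5 mm above the underside.
- coil_board: Bystander in the tray: board of the same size with a flat round copper coil (diameter 25, 11 mm tall). Origin: centre of underside.
- capacitor_board: Bystander in the tray: board of the same size with two black cylinders side by side (diameter 14, 21 mm tall). Origin: centre of underside.
- transformer: Bystander in the tray: dark transformer block 40 x 34 x 26 mm. Origin: centre of underside.
- solder_spool: Bystander: small spool of solder with red flanges, diameter 52, 48 mm tall. Origin: centre of underside.
- flux_bottle: Bystander: little amber bottle with black cap, diameter 30, 62 mm tall. Origin: centre of underside.
- screwdriver: Bystander: screwdriver with black handle, 160 mm long, 25 mm thick at most, lying between tray and fixture along its x; origin under it, near its middle.
- tweezers: Bystander: steel tweezers 120 mm long lying on the cork board. Origin: centre of underside.
Things that resemble listed ones, but are neither listed nor needed, are in the scene too. What is shaped like the board but yellow is not meant.

How it is judged:
On the way, in this order (a step that is already met when the one before it is completed fails the run):
1. the heatsink board lies flat in the pocket, terminal block to the front, let go, the cover still standing open (horizontal distance between board and nest below 0.004 m and z of board in the frame of nest between -0.002 and 0.0015 m and angle between board's own z axis and vertical below 0.05 rad and angle between the x axis of board and the x axis of fixture, either way round below 0.13 rad and x of terminals in the frame of nest below -0.012 m and contact force between the fingers and board below 0.2 N and value of joint cover above 1.4 rad), for 0.2 s.
2. the cover is held still by the fingers at 45 degrees from shut (value of joint cover between 0.68 and 0.89 rad and velocity of joint cover between -0.1 and 0.1 rad/s and contact force between the fingers and cover above 0.5 N), for 0.3 s.
At the end, for the whole second after the job is handed in: Heatsink board flat on the pocket floor (within 4 mm and 7 degrees, 1.5 mm in height), terminals to the front, untouched; cover at rest 39 to 51 degrees from shut, carried by the fingers (over 0.5 N) and touching no loose thing (all of step 2 and horizontal distance between board and nest below 0.004 m and z of board in the frame of nest between -0.002 and 0.0015 m and angle between board's own z axis and vertical below 0.05 rad and angle between the x axis of board and the x axis of fixture, either way round below 0.13 rad and x of terminals in the frame of nest below -0.012 m and contact force between the fingers and board below 0.2 N and contact force between each of board, coil_board, capacitor_board, transformer, solder_spool, flux_bottle, screwdriver, tweezers and cover below 0.2 N); the arm keeps its last pose, push and grip.
It fails at once if the cover drops (swings faster than 2.5 rad/s towards shut) (velocity of joint cover below -2.5 rad/s).
It fails at once if the cover comes nearer than 25 degrees to shut (value of joint cover below 0.43 rad).
It fails at once if another part in the tray is moved more than 30 mm (distance of any of coil_board, capacitor_board, transformer from where it was at the start of the episode above 0.03 m).
It fails at once if a thing on the table is moved more than 30 mm (distance of any of solder_spool, flux_bottle, screwdriver, tweezers from where it was at the start of the episode above 0.03 m).
It also fails if it takes over 61 s, if anything falls off the work surface, if the arm or the gripper's body presses on something with over 40 N, if the wrist force passes 120 N, or if a joint passes its speed limit or range.

## Working session

There is one attempt and no reset: what is moved stays moved. The work goes in short steps, Python scripts to look and compute and a shell command to move; the robot and the scene stay as the last step left them, time stands still between calls to the robot, and variables do not carry over. Pictures are saved under pics/ and viewed, about 8 in all and at most 12, crops included, and the job is handed in when it is done.

```bash
ls; mkdir -p pics; cat > h.py <<'E'
import numpy as np, cv2
from station import ctrl
from scipy.spatial.transform import Rotation as R
def tool():
    o=ctrl.get_obs(); T=np.eye(4); T[:3,:3]=R.from_euler('xyz',o['eef_rot']).as_matrix(); T[:3,3]=o['ee_pos']; return T
def cam(n):
    p=ctrl.camera_params(n)
    W=tool()@np.array(p['mount']) if n=='wrist' else np.linalg.inv(np.array(p['camera_from_world']))
    im,d=ctrl.camera(n); f=192/np.tan(np.radians(p['vertical_fov'])/2)
    return im,d,dict(W=W,f=f,cx=p['cx'],cy=p['cy'])
def ray(c,u,v): return c['W'][:3,:3]@np.array([(u-c['cx'])/c['f'],(v-c['cy'])/c['f'],1]), c['W'][:3,3]
def at_z(c,u,v,z):
    r,o=ray(c,u,v); return o+r*(z-o[2])/r[2]
def at_d(c,d,u,v):
    r,o=ray(c,u,v); return o+r*d[int(round(v)),int(round(u))]
def cloud(c,d):
    v,u=np.mgrid[:384,:512]; P=np.stack([(u-c['cx'])/c['f'],(v-c['cy'])/c['f'],np.ones(u.shape)],-1)*d[...,None]
    return P@c['W'][:3,:3].T+c['W'][:3,3]
def proj(c,P):
    q=np.linalg.inv(c['W'])@np.append(P,1); return q[:2]/q[2]*c['f']+[c['cx'],c['cy']]
def save(n,im,s=1.5): cv2.imwrite('pics/'+n,cv2.resize(im[...,::-1],None,fx=s,fy=s,interpolation=cv2.INTER_CUBIC))
E
python3 - <<'E'
from h import *
np.set_printoptions(precision=3,suppress=True)
print(ctrl.get_obs())
for n in('top','side'):
    im,d,c=cam(n); save(n+'0.png',im); print(n,c,ctrl.camera_params(n))
    for l in('board','terminals','nest','cover_handle','cover_hinge','fixture','tray','coil_board','capacitor_board'):
        for x in ctrl.place_of(n,l)[:3]:
            u,v=x['centre']; 
            print(l,round(x['score'],2),u,v,at_d(c,d,np.clip(u,0,511),np.clip(v,0,383)))
E
```

```text
pics
{'time_s': 0.0, 'qpos': array([ 1.264,  0.3  ,  1.522, -0.   ,  1.321, -0.067]), 'joint_vel': array([-0.   , -0.002,  0.001, -0.   , -0.   , -0.   ]), 'tau': array([  0.002, -53.181, -35.274,   0.071,   0.024,  -0.   ]), 'ee_pos': array([0.131, 0.534, 0.205]), 'eef_rot': array([-3.142,  0.001,  1.331]), 'force': array([ 0.064, -0.192,  0.498]), 'moment': array([ 0.047,  0.051, -0.049]), 'grip_width': 0.09365509221239661}
top {'W': array([[ 0.022, -0.993,  0.12 ,  0.432],
       [-0.999, -0.018,  0.033, -0.012],
       [-0.031, -0.121, -0.992,  0.85 ],
       [ 0.   ,  0.   ,  0.   ,  1.   ]]), 'f': np.float64(394.82652258781667), 'cx': 255.87073971995218, 'cy': 188.78112067161715} {'vertical_fov': 51.86633832848519, 'cx': 255.87073971995218, 'cy': 188.78112067161715, 'camera_from_world': array([[ 0.022, -0.999, -0.031,  0.004],
       [-0.993, -0.018, -0.121,  0.531],
       [ 0.12 ,  0.033, -0.992,  0.792],
       [ 0.   ,  0.   ,  0.   ,  1.   ]])}
board 0.97 172.8 297.4 [0.303 0.182 0.021]
board 0.83 162.2 235.1 [0.43  0.21  0.023]
terminals 0.94 163.9 245.2 [0.409 0.21  0.00
[... 836 characters left out ...]
],
       [-0.281,  0.703, -0.654,  0.184],
       [ 0.222, -0.615, -0.757,  0.919],
       [ 0.   ,  0.   ,  0.   ,  1.   ]])}
board 0.92 253.1 305.5 [0.43  0.23  0.021]
board 0.8 325.8 316.4 [0.3   0.203 0.023]
terminals 0.76 265.0 304.1 [0.411 0.217 0.016]
nest 0.69 300.4 133.5 [ 0.483 -0.205  0.058]
cover_handle 0.69 275.4 213.8 [ 0.469 -0.     0.   ]
cover_handle 0.67 227.4 44.3 [ 0.64  -0.158  0.284]
cover_hinge 0.82 259.4 116.3 [ 0.576 -0.178  0.102]
fixture 0.69 289.8 156.1 [ 0.481 -0.121  0.062]
tray 0.75 239.5 275.1 [0.479 0.177 0.015]
coil_board 0.93 220.8 248.6 [0.538 0.133 0.012]
coil_board 0.25 205.4 288.6 [0.523 0.234 0.029]
capacitor_board 0.94 204.3 289.3 [0.525 0.235 0.027]
```

View pics/top0.png

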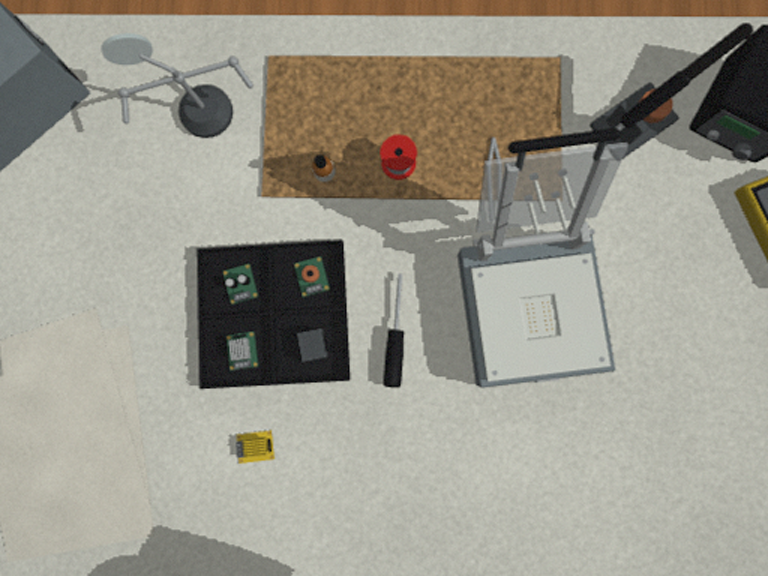

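View pics/side0.png

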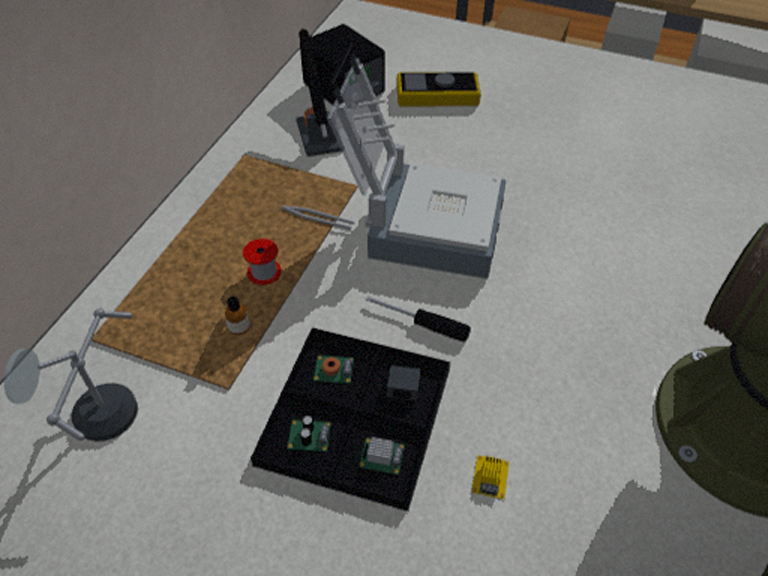

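Candidates: the green board with silver fins in the tray at top (162,235), and the yellow look-alike lying outside the tray at (172,297). The green one fits the description because it is green and in a compartment. I'll move above it and confirm with the wrist camera.

```bash
python3 -m inch '[-2.4,3.5,0,0,0,0,1,-2.4,3.5,0,0,0,0,1,-2.4,3.5,0,0,0,0,1,-2.4,3.5,0,0,0,0,1,-2.4,3.5,0,0,0,0,1,-2.4,3.5,0,0,0,0,1,-2.4,3.5,0,0,0,0,1,-2.4,3.5,0,0,0,0,1,-2.4,3.5,0,0,0,0,1,-2.4,3.5,0,0,0,0,1,0,0,0,0,0,0,1]' 20
python3 - <<'E'
from h import *
np.set_printoptions(precision=3,suppress=True)
print(ctrl.camera_params('wrist'))
im,d,c=cam('wrist'); save('w1.png',im)
for l in('board','terminals'):
    for x in ctrl.place_of('wrist',l)[:3]:
        u,v=x['centre']; print(l,round(x['score'],2),u,v,at_d(c,d,np.clip(u,0,511),np.clip(v,0,383)),at_z(c,u,v,0.004 if l=='board' else .0165))
E
```

```text
time_s: 2.38
ee_pos: [0.4148, 0.2164, 0.2054]
eef_rot: [3.142, 0.0, 1.328]
force: [-1.0, 0.9, -0.6]
grip_width: 0.094
{'vertical_fov': 59.98544181991871, 'cx': 252.97301538983984, 'cy': 192.2218238129692, 'mount': array([[ 1.   ,  0.   ,  0.   ,  0.001],
       [-0.   ,  0.974,  0.227, -0.067],
       [-0.   , -0.227,  0.974, -0.179],
       [ 0.   ,  0.   ,  0.   ,  1.   ]])}
board 0.74 258.1 186.8 [0.428 0.22  0.019] [0.431 0.219 0.004]
board 0.73 209.2 76.8 [0.301 0.198 0.013] [0.3   0.197 0.004]
terminals 0.97 251.4 176.7 [0.416 0.215 0.015] [0.415 0.215 0.017]
terminals 0.76 222.4 67.5 [0.295 0.214 0.014] [0.296 0.214 0.017]
```

View pics/w1.png

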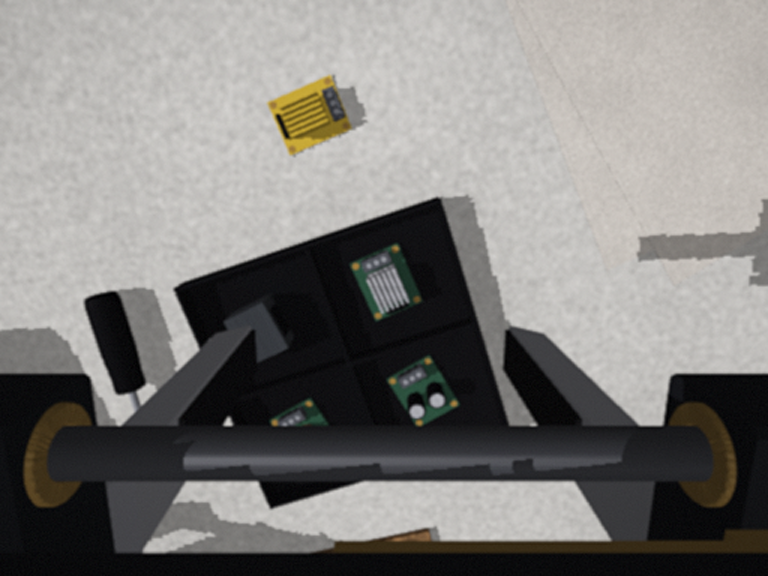

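```bash
python3 - <<'E'
from h import *
np.set_printoptions(precision=4,suppress=True)
im,d,c=cam('wrist'); P=cloud(c,d)
near=np.hypot(P[...,0]-.428,P[...,1]-.219)<.035
hs=near&(P[...,2]>.021)&(P[...,2]<.035)
q=P[hs]; print(len(q),q.mean(0),cv2.minAreaRect((q[:,:2]*1000).astype(np.float32)))
hsv=cv2.cvtColor(im,cv2.COLOR_RGB2HSV)
g=near&(((hsv[...,0]>40)&(hsv[...,0]<95)&(hsv[...,1]>60)))
bb=g|(near&(P[...,2]>.009)); q=P[g]; print(g.sum(),q.mean(0),np.median(q[:,2]),cv2.minAreaRect((q[:,:2]*1000).astype(np.float32)))
E
```

```text
309 [0.4337 0.2176 0.0255] ((433.91290283203125, 217.7373809814453), (28.10858154296875, 22.108999252319336), 9.68903923034668)
654 [0.4306 0.2193 0.0058] 0.005865708446246315 ((432.3542175292969, 218.44985961914062), (53.0152473449707, 66.16287994384766), 9.166143417358398)
```

The wrist view shows the green heatsink board at (386,283), with its terminal block on the robot side. The yellow one sits outside the tray at (310,115). The heatsink measures 28.1 x 22.1 mm at z 0.0255, which matches the given size. Next I align and come down partway.

```bash
python3 -m inch '[0.6,1.8,0,0,0,0,0.45,0,0,3,0,0,-0.103,0.45,0,0,3,0,0,-0.103,0.45,0,0,3,0,0,-0.103,0.45,0,0,3,0,0,-0.103,0.45,0,0,0,0,0,0,0.45,0,0,0,0,0,0,0.45]' 20
python3 - <<'E'
from h import *
np.set_printoptions(precision=4,suppress=True)
im,d,c=cam('wrist'); P=cloud(c,d)
near=np.hypot(P[...,0]-.434,P[...,1]-.218)<.03
q=P[near&(P[...,2]>.021)&(P[...,2]<.035)]; print(len(q),q.mean(0),cv2.minAreaRect((q[:,:2]*1000).astype(np.float32)))
T=tool(); print(T)
E
```

```text
time_s: 3.45
ee_pos: [0.4328, 0.2202, 0.0867]
eef_rot: [3.14, -0.0, 1.742]
force: [0.8, -0.1, -0.8]
grip_width: 0.0422
602 [0.4338 0.2179 0.0258] ((434.24017333984375, 217.7413787841797), (28.21747589111328, 21.67578125), 9.962870597839355)
[[-0.1701  0.9854  0.0018  0.433 ]
 [ 0.9854  0.1701  0.0008  0.2202]
 [ 0.0005  0.0019 -1.      0.0868]
 [ 0.      0.      0.      1.    ]]
```

```bash
python3 -m inch '[-0.27,0.1,2.5,0,0,0,0.45,0,0,2.5,0,0,0,0.45,0,0,1.6,0,0,0,0.45,0,0,1.05,0,0,0,0.45,0,0,0,0,0,0,0.45,0,0,0,0,0,0,0.1,0,0,0,0,0,0,0.1,0,0,0,0,0,0,0.1]' 20
```

```text
time_s: 4.5
ee_pos: [0.4342, 0.2172, 0.0094]
eef_rot: [3.141, -0.0, 1.743]
force: [-0.3, -0.0, 3.9]
grip_width: 0.0216
```

```bash
python3 -m inch '[0,0,-1,0,0,0,0.1,0,0,-2,0,0,0,0.1,0,0,-4,0,0,0,0.1,0,0,-5,0,0,0,0.1,0,0,-4,0,0,0,0.1,0,0,-2,0,0,0,0.1]' 20
python3 - <<'E'
from h import *
np.set_printoptions(precision=4,suppress=True)
im,d,c=cam('top'); P=cloud(c,d); save('top1.png',im)
near=(np.hypot(P[...,0]-.485,P[...,1]+.187)<.16)&(P[...,2]>.055)&(P[...,2]<.075)
hsv=cv2.cvtColor(im,cv2.COLOR_RGB2HSV)
w=near&(hsv[...,1]<25)&(hsv[...,2]>170)
for m in(near,w):
    q=P[m]; print(m.sum(),q.mean(0),cv2.minAreaRect((q[:,:2]*1000).astype(np.float32)))
n=[x for x in ctrl.place_of('top','nest')][:1]; print(n, at_z(c,*n[0]['centre'],.061))
h=ctrl.place_of('top','cover_handle')[:2]; print(h,[at_d(c,d,*x['centre']) for x in h])
E
```

```text
time_s: 5.25
ee_pos: [0.4343, 0.2172, 0.1919]
eef_rot: [3.138, -0.001, 1.743]
force: [-1.1, 0.4, -0.0]
grip_width: 0.0216
7150 [ 0.4908 -0.1891  0.0637] ((502.3017883300781, -188.49136352539062), (197.1531219482422, 178.4195098876953), 8.401659965515137)
5948 [ 0.4861 -0.1918  0.0648] ((486.85333251953125, -193.4031982421875), (150.61708068847656, 162.96121215820312), 8.432487487792969)
[{'centre': [358.5, 211.8], 'score': 0.56}] [ 0.4849 -0.1905  0.061 ]
[{'centre': [373.2, 95.1], 'score': 0.71}] [array([ 0.6429, -0.1635,  0.2827])]
```

The board is held: the grip reads 21.6 mm. I'll go beside the nest and measure the pocket with the wrist camera.

```bash
python3 -m inch '[-3,0,0,0,0,0,0.1,-4.3,-0.3,0,0,0,0.025,0.1,-4.5,-0.3,0,0,0,0,0.1,-4.5,-0.3,0,0,0,0,0.1,-4.5,-0.3,0,0,0,0,0.1,-4.5,-0.3,0,0,0,0,0.1,-4.5,-0.2,0,0,0,0,0.1,-3.3,0,0,0,0,0,0.1,-1,0,0,0,0,0,0.1,0,0,0,0,0,0,0.1,0,0,0,0,0,0,0.1]' 20
python3 - <<'E'
from h import *
np.set_printoptions(precision=4,suppress=True)
T=tool(); print(T)
im,d,c=cam('wrist'); P=cloud(c,d); save('w2.png',im)
n=ctrl.place_of('wrist','nest')[:2]; print([(x,at_z(c,*x['centre'],.061)) for x in n])
E
```

```text
time_s: 6.78
ee_pos: [0.4688, -0.1215, 0.1887]
eef_rot: [-3.141, -0.0, 1.719]
force: [0.8, -0.1, -0.3]
grip_width: 0.0219
[[-0.1476  0.989  -0.0005  0.4688]
 [ 0.989   0.1476  0.0003 -0.1215]
 [ 0.0004 -0.0004 -1.      0.1887]
 [ 0.      0.      0.      1.    ]]
[({'centre': [176.3, 195.6], 'score': 0.83}, array([ 0.4874, -0.1909,  0.061 ]))]
```

View pics/w2.png

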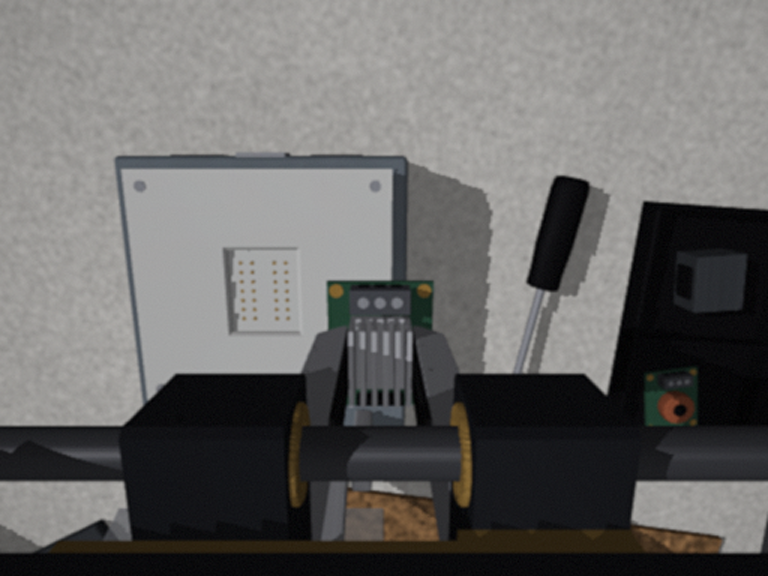

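The picture shows the pocket at pic (223–300, 248–334). The board is square in the gripper with its terminals toward the front. Now I'll fit the pocket.

```bash
python3 - <<'E'
from h import *
np.set_printoptions(precision=4,suppress=True)
T=tool(); im,d,c=cam('wrist'); P=cloud(c,d)
g=cv2.cvtColor(im,cv2.COLOR_RGB2GRAY)
reg=np.zeros(g.shape,bool); reg[155:232,140:212]=1
top=P[155:232,205:240][...,2]; print('top z',np.median(top), 'pocket z',np.median(P[180:215,165:190][...,2]))
for th in (.0625,.063,.0635,.064):
    m=(reg&(P[...,2]<np.median(top)-.065+th)).astype(np.uint8)
    k,l,s,_=cv2.connectedComponentsWithStats(m); i=1+s[1:,4].argmax(); q=P[l==i]
    r=cv2.minAreaRect((q[:,:2]*1000).astype(np.float32)); print(th,s[i],r)
np.savetxt('/dev/stdout',g[195,140:215][None],'%d'); np.savetxt('/dev/stdout',g[155:232,180][None],'%d')
# board in hand: green front edge
hsv=cv2.cvtColor(im,cv2.COLOR_RGB2HSV); gm=(hsv[...,0]>45)&(hsv[...,0]<95)&(hsv[...,1]>60); gm[:180]=0;gm[220:]=0
v,u=np.where(gm); print('green',u.min(),u.max(),v.min(),v.max())
q=P[gm]; tq=(q-T[:3,3])@T[:3,:3]; print('tool frame',np.percentile(tq,[1,50,99],axis=0))
# fixture front edge & plate left/right edges yaw
w=(hsv[...,1]<20)&(abs(P[...,2]-np.median(top))<.004)&(P[...,0]<.52)
q=P[w]; print(cv2.minAreaRect((q[:,:2]*1000).astype(np.float32)))
E
```

```text
top z 0.06541348044864936 pocket z 0.06067552950211624
0.0625 [ 150  165   52   59 2550] ((486.2398681640625, -192.2109375), (56.48499298095703, 46.21796417236328), 9.70744514465332)
0.063 [ 149  160   53   65 2661] ((484.33123779296875, -192.17300415039062), (61.880348205566406, 46.952510833740234), 8.936125755310059)
0.0635 [ 148  160   54   66 2793] ((486.24420166015625, -192.02210998535156), (64.22071838378906, 49.31357192993164), 6.424012184143066)
0.064 [ 140  155   72   77 3348] ((485.1179504394531, -190.97772216796875), (73.58557891845703, 65.88483428955078), 6.894440174102783)
green 218 511 180 219
tool frame [[-0.0181 -0.0317 -0.029 ]
 [ 0.0103 -0.0168  0.0033]
 [ 0.2818  0.044   0.1856]]
((467.9437255859375, -194.84017944335938), (112.46731567382812, 160.32752990722656), 8.521852493286133)
```

```bash
python3 - <<'E'
from h import *
np.set_printoptions(precision=4,suppress=True)
T=tool(); im,d,c=cam('wrist')
Ti=np.linalg.inv(c['W'])@T
for p in((-.02,-.027),(.02,-.027)):  # board top front corners in tool frame
    print('expected board corner px',proj(c,(T@[*p,.0029,1])[:3]))
g=cv2.cvtColor(im,cv2.COLOR_RGB2GRAY)
print('row195',list(map(int,g[195,143:208]))); print('col180',list(map(int,g[158:230,180]))); print('board col 225',list(map(int,g[180:196,225])));print('board row 192',list(map(int,g[191,210:228])),list(map(int,g[191,280:298])))
n0=np.array([.4862,-.1922]); y=.1475; Rz=np.array([[np.cos(y),-np.sin(y)],[np.sin(y),np.cos(y)]])
for hx,hy,z in((28.5,23.5,.065),(26.5,21.5,.061)):
  for sx in(-1,1):
    for sy in(-1,1): print(z,sx,sy,proj(c,np.append(n0+Rz@[sx*hx/1e3,sy*hy/1e3],z)))
save('w3.png',im[150:240,130:320],4)
E
```

```text
expected board corner px [214.9988 187.4538]
expected board corner px [286.5001 187.4612]
row195 [165, 165, 163, 164, 165, 165, 163, 148, 117, 93, 84, 91, 101, 110, 139, 164, 168, 163, 157, 156, 163, 164, 167, 166, 163, 158, 156, 160, 166, 164, 166, 166, 164, 166, 164, 165, 165, 164, 166, 164, 158, 156, 165, 166, 166, 166, 166, 158, 152, 159, 166, 166, 167, 165, 165, 168, 174, 175, 169, 166, 167, 166, 166, 167, 166]
col180 [165, 166, 167, 166, 167, 161, 147, 132, 143, 165, 167, 166, 166, 166, 167, 166, 167, 166, 166, 166, 164, 165, 167, 166, 166, 165, 166, 166, 166, 166, 166, 167, 166, 166, 167, 164, 166, 164, 164, 165, 165, 165, 166, 163, 166, 165, 165, 166, 165, 166, 166, 167, 167, 165, 165, 166, 163, 165, 165, 165, 165, 158, 143, 133, 140, 150, 165, 166, 166, 166, 166, 166]
board col 225 [166, 167, 165, 167, 167, 167, 143, 75, 46, 70, 94, 104, 102, 101, 102, 102]
board row 192 [166, 166, 166, 167, 165, 168, 166, 140, 87, 66, 83, 99, 100, 101, 102, 104, 97, 84] [100, 102, 103, 103, 103, 101, 83, 62, 66, 85, 97, 100, 100, 105, 106, 106, 105, 104]
0.065 -1 -1 [147.1566 164.6869]
0.065 -1 1 [198.4115 164.7375]
0.065 1 -1 [151.4012 223.8655]
0.065 1 1 [200.5676 223.9048]
0.061 -1 -1 [150.789  166.1924]
0.061 -1 1 [197.0224 166.2378]
0.061 1 -1 [154.5573 220.5723]
0.061 1 1 [199.0578 220.6084]
```

View pics/w3.png

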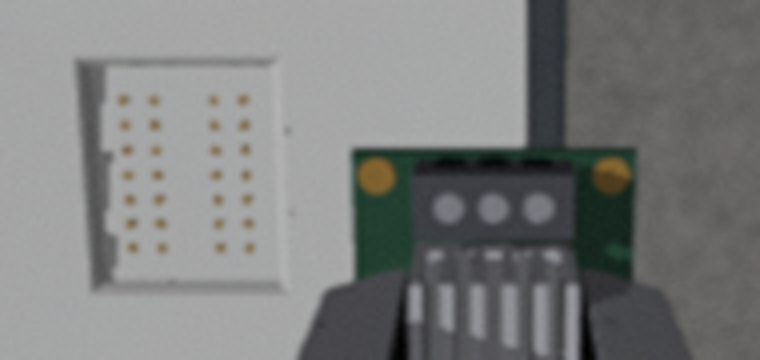

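Compared with the expected pixels, the board in hand is offset by about 2.6 px. That is a calibration bias of about 1.5 mm, so I'll hover low over the pocket and correct relative to it.

```bash
python3 -m inch '[-2.4,0.3,0,0,0,0,0.1,-2.5,0.3,0,0,0,0,0.1,-2.4,0.28,1,0,0,0,0.1,0,0,3.5,0,0,0,0.1,0,0,3.5,0,0,0,0.1,0,0,2.2,0,0,0,0.1,0,0,1,0,0,0,0.1,0,0,0,0,0,0,0.1,0,0,0,0,0,0,0.1]' 20
python3 - <<'E'
from h import *
np.set_printoptions(precision=4,suppress=True)
T=tool(); print(T)
im,d,c=cam('wrist'); 
for p in((-.02,-.027),(.02,-.027)): print('board corner px',proj(c,(T@[*p,.0029,1])[:3]))
save('w4.png',im[130:230,150:350],4)
E
```

```text
time_s: 8.1
ee_pos: [0.4889, -0.1936, 0.0779]
eef_rot: [3.14, 0.001, 1.718]
force: [-0.4, -0.4, 0.4]
grip_width: 0.022
[[-0.1468  0.9892  0.0013  0.4889]
 [ 0.9892  0.1468 -0.0006 -0.1936]
 [-0.0008  0.0012 -1.      0.0779]
 [ 0.      0.      0.      1.    ]]
board corner px [215.0007 187.4556]
board corner px [286.5011 187.463 ]
```

View pics/w4.png

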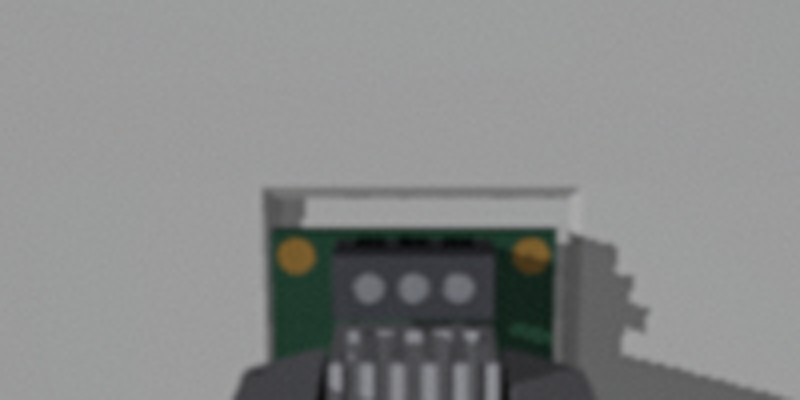

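The board centre is at crop col 414 and the pocket mouth centre at 421.5, so the correction is +1.1 mm in tool x. The front edges ask for −0.8 mm in tool y. I'll correct and lower.

```bash
python3 -m inch '[0.11,-0.08,0.2,0,0,0,0.1,0,0,0.4,0,0,0,0.1,0,0,0.3,0,0,0,0.1,0,0,0.2,0,0,0,0.1,0,0,0,0,0,0,0.1,0,0,0,0,0,0,0.1]' 20
python3 - <<'E'
from h import *
im,d,c=cam('wrist'); save('w5.png',im[130:230,150:350],4)
E
```

```text
time_s: 8.9
ee_pos: [0.4874, -0.1925, 0.0664]
eef_rot: [-3.142, -0.0, 1.718]
force: [-4.1, 2.0, 8.5]
grip_width: 0.0221
```

View pics/w5.png

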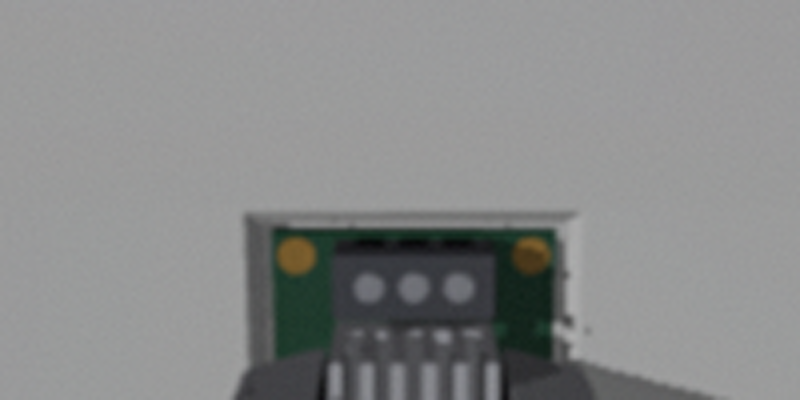

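The board sits in the pocket with margins on all sides, and the 8.5 N contact means it has reached the floor. I'll release and retreat up.

```bash
python3 -m inch '[0,0,0,0,0,0,0.4,0,0,0,0,0,0,0.4,0,0,0,0,0,0,0.4,0,0,-1,0,0,0,0.4,0,-0.5,-3,0,0,0,0.4,0,-1,-4,0,0,0,0.4,0,-2,-4,0,0,0,0.4,0,0,0,0,0,0,0.4,0,0,0,0,0,0,0.4]' 20
python3 - <<'E'
from h import *
np.set_printoptions(precision=4,suppress=True)
T=tool(); im,d,c=cam('wrist'); P=cloud(c,d); save('w6.png',im[130:290,120:390],2.5)
near=np.hypot(P[...,0]-.487,P[...,1]+.192)<.035
q=P[near&(P[...,2]>.077)&(P[...,2]<.095)]; print(len(q),q.mean(0),np.median(q[:,2]),cv2.minAreaRect((q[:,:2]*1000).astype(np.float32)))
hsv=cv2.cvtColor(im,cv2.COLOR_RGB2HSV); gm=near&(hsv[...,0]>45)&(hsv[...,0]<95)&(hsv[...,1]>60)
q=P[gm&(P[...,2]<.07)]
A=np.c_[q[:,:2]-q[:,:2].mean(0),np.ones(len(q))]; print('green plane',np.linalg.lstsq(A,q[:,2],rcond=None)[0], 'fixture top',np.median(P[...,2][(np.abs(P[...,2]-.065)<.006)&~near]))
for n in('terminals','nest','board'): print(n,[(x['score'],at_z(c,*x['centre'],.0735 if n=='terminals' else .061)) for x in ctrl.place_of('wrist',n)[:1]])
for n in('top','side'):
    im,d,c=cam(n)
    for l in('cover_handle','cover_hinge'): print(n,l,[(x['score'],x['centre'],at_d(c,d,*x['centre'])) for x in ctrl.place_of(n,l)[:2]])
    P=cloud(c,d); g=im.max(2); m=(g<60)&(P[...,2]>.255)&(P[...,2]<.30)&(np.hypot(P[...,0]-.643,P[...,1]+.163)<.07)
    q=P[m]; print(len(q),q.mean(0),np.percentile(q,[2,98],axis=0),np.linalg.svd(q-q.mean(0),full_matrices=False)[2][0])
E
```

```text
time_s: 10.07
ee_pos: [0.4528, -0.1975, 0.1857]
eef_rot: [-3.142, -0.0, 1.718]
force: [0.2, -0.5, 0.4]
grip_width: 0.0376
389 [ 0.4863 -0.1918  0.0829] 0.08308128351764282 ((487.1943054199219, -191.844482421875), (28.08126449584961, 21.464136123657227), 8.594037055969238)
green plane [-0.0044  0.0005  0.0632] fixture top 0.06468814411687424
terminals [(0.57, array([ 0.466 , -0.1938,  0.0735]))]
nest []
board []
top cover_handle [(0.95, [372.8, 93.7], array([ 0.6444, -0.1624,  0.2845]))]
top cover_hinge [(0.88, [355.6, 159.6], array([ 0.5811, -0.1757,  0.1061]))]
594 [ 0.6449 -0.1688  0.2816] [[ 0.6321 -0.2182  0.2584]
 [ 0.6569 -0.1164  0.2862]] [-0.1535  0.9881  0.0004]
side cover_handle [(0.94, [224.1, 44.2], array([ 0.6489, -0.1614,  0.2803]))]
side cover_hinge [(0.89, [255.7, 118.5], array([ 0.579 , -0.1612,  0.1075])), (0.72, [236.6, 277.1], array([0.4835, 0.1803, 0.01  ]))]
265 [ 0.6414 -0.1617  0.2773] [[ 0.6292 -0.2158  0.2562]
 [ 0.6536 -0.1139  0.2845]] [ 0.1401 -0.9901 -0.0015]
```

View pics/w6.png

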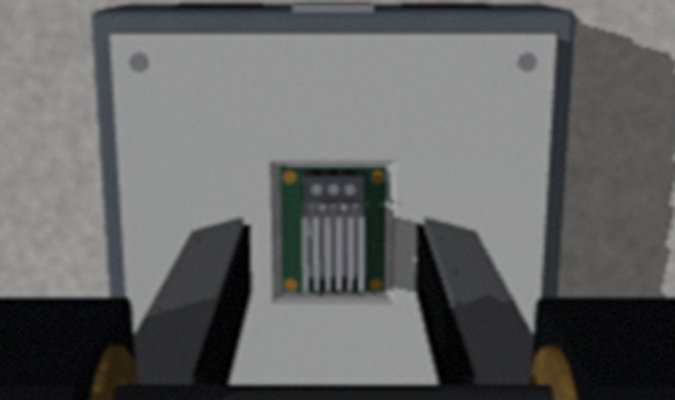

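The board is seated. The heatsink top is at 0.083 (expected 0.0835), the board top at 0.0632 (expected 0.0635), yaw is 8.6° and the terminals face the front. From the geometry the handle should be at about (0.6457, −0.168, 0.2785), and both cameras agree. I'll rise and turn the jaws across the bar, then go above the handle.

```bash
python3 -m inch '[0,0,-1.6,0,0,0.1745,0.5,0,0,-1.6,0,0,0.1745,0.5,0,0,-1.6,0,0,0.1745,0.5,0,0,-1.6,0,0,0.1745,0.5,0,0,-1.6,0,0,0.1745,0.5,0,0,-1.6,0,0,0.1745,0.5,0,0,-1.6,0,0,0.1745,0.5,0,0,-1.6,0,0,0.1745,0.5,0,0,-1.6,0,0,0.1745,0.5,0,0,0,0,0,0,0.5]' 20
python3 - <<'E'
from h import *
np.set_printoptions(precision=3,suppress=True)
im,d,c=cam('top'); P=cloud(c,d)
# tall obstacles around handle
m=(P[...,2]>.2)&(P[...,0]>.55)&(P[...,1]<.0); q=P[m]
for y in np.arange(-.45,0,.03):
    s=q[(q[:,1]>y)&(q[:,1]<y+.03)]
    if len(s): print(round(y,2),len(s),s.min(0),s.max(0))
E
```

```text
time_s: 11.82
ee_pos: [0.4531, -0.1977, 0.3307]
eef_rot: [3.141, -0.001, 0.149]
force: [0.6, -0.1, -0.1]
grip_width: 0.0469
-0.27 37 [ 0.636 -0.244  0.202] [ 0.657 -0.24   0.248]
-0.24 507 [ 0.619 -0.24   0.2  ] [ 0.659 -0.21   0.287]
-0.21 679 [ 0.592 -0.21   0.2  ] [ 0.658 -0.18   0.288]
-0.18 638 [ 0.588 -0.18   0.2  ] [ 0.654 -0.15   0.287]
-0.15 600 [ 0.606 -0.15   0.2  ] [ 0.65  -0.12   0.286]
-0.12 438 [ 0.605 -0.12   0.2  ] [ 0.645 -0.094  0.287]
```

```bash
python3 -m inch '[2.2,0,0,0,0,0,0.5,3.5,0,0,0,0,0,0.5,4,0,0,0,0,0,0.5,4,0,0,0,0,0,0.5,3.5,0,0,0,0,0,0.5,2.2,0,0,0,0,0,0.5,0,0,0,0,0,0,0.5,0,0,0,0,0,0,0.5]' 20
python3 - <<'E'
from h import *
np.set_printoptions(precision=4,suppress=True)
T=tool(); print(T)
im,d,c=cam('wrist'); P=cloud(c,d); save('w7.png',im,1.2)
tq=(P-T[:3,3])@T[:3,:3]
m=(abs(P[...,2]-.275)<.016)&(abs(tq[...,0])<.035)&(tq[...,1]>-.055)&(tq[...,1]<.055)&(im.max(2)<80)
q=tq[m]; print(len(q)); 
for y in np.arange(-.05,.05,.02):
    s=q[(q[:,1]>y)&(q[:,1]<y+.02)]
    if len(s)>5: print(round(y,3),len(s),np.percentile(s[:,0],[2,50,98]),s[:,2].min(),np.median(s[:,2]))
E
```

```text
time_s: 12.88
ee_pos: [0.6442, -0.1693, 0.3295]
eef_rot: [-3.141, 0.001, 0.149]
force: [0.0, 0.4, 0.1]
grip_width: 0.0472
[[ 0.9889  0.1486 -0.0007  0.6442]
 [ 0.1486 -0.9889  0.0001 -0.1693]
 [-0.0007 -0.0002 -1.      0.3295]
 [ 0.      0.      0.      1.    ]]
2386
-0.05 535 [-0.0078  0.0009  0.0071] 0.043615924373661706 0.046351832626400094
-0.03 452 [-0.0032  0.0016  0.0073] 0.04356279562893018 0.04613347337956023
-0.01 433 [-0.0033  0.0017  0.0074] 0.04391167755452482 0.04613487615541195
0.01 394 [-0.0034  0.0017  0.0068] 0.04394051949882985 0.046122713107703286
0.03 427 [-0.0075  0.0011  0.007 ] 0.04379801434608975 0.046334158324908566
```

View pics/w7.png

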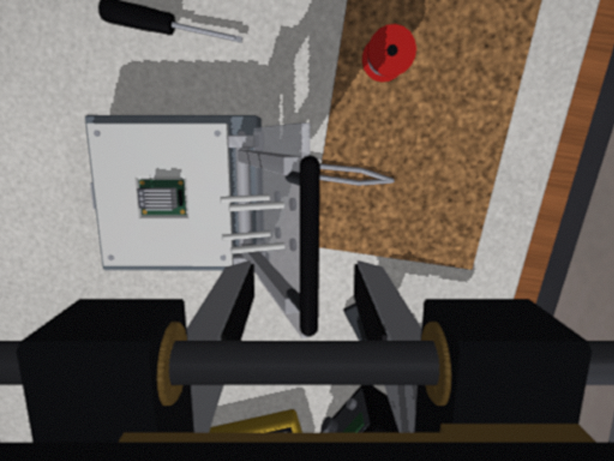

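The bar lies centred between the fingers, with the stems symmetric, and its top is at z 0.286. I'll descend and grip.

```bash
python3 -m inch '[0.05,0,2,0,0,0,0.5,0,0,2,0,0,0,0.5,0,0,1.6,0,0,0,0.5,0,0,1,0,0,0,0.5,0,0,0,0,0,0,0.5]' 25
python3 -m inch '[0,0,0,0,0,0,0.05,0,0,0,0,0,0,0.05,0,0,0,0,0,0,0.05,0,0,0,0,0,0,0.05]' 25
```

```text
time_s: 13.55
ee_pos: [0.645, -0.1691, 0.2636]
eef_rot: [-3.141, 0.001, 0.148]
force: [-0.1, 0.3, -0.2]
grip_width: 0.0469
time_s: 14.05
ee_pos: [0.6453, -0.169, 0.2642]
eef_rot: [3.141, -0.001, 0.148]
force: [1.5, 0.5, 0.5]
grip_width: 0.0113
```

The bar is gripped at 11.3 mm. Now I'll work out the arc rows: bar radius 190 mm, tool tilting 0.4 of the swing.

```bash
cat > arc.py <<'E'
import numpy as np
def tcp(q,k=.4,d=.015,r=.19):
    th=k*(1.92-q); return np.array([-r*np.cos(q)+d*np.sin(th), r*np.sin(q)-d*np.cos(th)]),th
def rows(qs):
    for a,b in zip(qs[:-1],qs[1:]):
        p,t=tcp(a); p2,t2=tcp(b); D=(p2-p)*100
        print('%.3f tx %.2f tz %.2f wy %.3f'%(b,D@[np.cos(t),np.sin(t)],D@[np.sin(t),-np.cos(t)],t2-t))
E
python3 -c "
from arc import *
rows([1.92,1.90,1.86,1.81,1.76,1.71,1.66,1.61,1.56,1.51,1.46,1.42,1.40])
print();rows([1.40,1.38,1.34,1.29,1.24,1.19,1.14,1.09,1.04,.99,.94,.89,.85,.82,.80,.785])"
```

```text
1.900 tx -0.35 tz -0.13 wy 0.008
1.860 tx -0.70 tz -0.24 wy 0.016
1.810 tx -0.88 tz -0.27 wy 0.020
1.760 tx -0.89 tz -0.24 wy 0.020
1.710 tx -0.90 tz -0.22 wy 0.020
1.660 tx -0.90 tz -0.19 wy 0.020
1.610 tx -0.91 tz -0.16 wy 0.020
1.560 tx -0.91 tz -0.13 wy 0.020
1.510 tx -0.91 tz -0.10 wy 0.020
1.460 tx -0.92 tz -0.07 wy 0.020
1.420 tx -0.73 tz -0.04 wy 0.016
1.400 tx -0.37 tz -0.01 wy 0.008

1.380 tx -0.37 tz -0.01 wy 0.008
1.340 tx -0.74 tz -0.00 wy 0.016
1.290 tx -0.92 tz 0.02 wy 0.020
1.240 tx -0.92 tz 0.05 wy 0.020
1.190 tx -0.92 tz 0.08 wy 0.020
1.140 tx -0.91 tz 0.11 wy 0.020
1.090 tx -0.91 tz 0.14 wy 0.020
1.040 tx -0.91 tz 0.16 wy 0.020
0.990 tx -0.90 tz 0.19 wy 0.020
0.940 tx -0.89 tz 0.22 wy 0.020
0.890 tx -0.89 tz 0.25 wy 0.020
0.850 tx -0.70 tz 0.22 wy 0.016
0.820 tx -0.53 tz 0.17 wy 0.012
0.800 tx -0.35 tz 0.12 wy 0.008
0.785 tx -0.26 tz 0.09 wy 0.006
```

```bash
python3 -m inch '[-0.35,0,-0.13,0,0.008,0,0.05,-0.7,0,-0.24,0,0.016,0,0.05,-0.88,0,-0.27,0,0.02,0,0.05,-0.89,0,-0.24,0,0.02,0,0.05,-0.9,0,-0.22,0,0.02,0,0.05,-0.9,0,-0.19,0,0.02,0,0.05,-0.91,0,-0.16,0,0.02,0,0.05,-0.91,0,-0.13,0,0.02,0,0.05,-0.91,0,-0.1,0,0.02,0,0.05,-0.92,0,-0.07,0,0.02,0,0.05,-0.73,0,-0.04,0,0.016,0,0.05,-0.37,0,-0.01,0,0.008,0,0.05,0,0,0,0,0,0,0.05]' 25
cat > chk.py <<'E'
from h import *
T=tool(); y=.148; X=np.array([np.cos(y),np.sin(y),0])
bar=T[:3,3]-.015*T[:3,2]; h=np.array([.6453,-.169,.2792])-np.array([*(-.19*np.cos(1.92)*X[:2]),.19*np.sin(1.92)])
v=bar-h; print('bar',bar.round(4),'hinge',h.round(4),'q',np.arctan2(v[2],-v@X).round(3),'r',np.hypot(v[2],v@X).round(4),'lat',(v@[-X[1],X[0],0]).round(4),'th',np.arctan2(T[:3,2]@X,-T[2,2]).round(3))
o=ctrl.get_obs(); print(o['force'],o['moment'],o['grip_width'])
im,d,c=cam('side')
print([(x['score'],x['centre'],at_d(c,d,*x['centre'])) for x in ctrl.place_of('side','cover_handle')[:2]])
E
python3 chk.py
```

```text
time_s: 15.68
ee_pos: [0.5518, -0.1828, 0.2734]
eef_rot: [3.141, -0.209, 0.147]
force: [-0.9, 1.5, 5.6]
grip_width: 0.011
bar [ 0.5487 -0.1833  0.2881] hinge [ 0.581  -0.1786  0.1007] q 1.398 r 0.1902 lat 0.0001 th 0.209
[-0.91650029  1.4558121   5.55557362] [ 0.37495781 -0.00068597  0.06053204] 0.011034848999497538
[(0.62, [275.0, 49.3], array([ 0.5417962 , -0.16699283,  0.29144254]))]
```

The cover tracks well: q is about 1.40, radius 190 mm, forces small. I'll continue down to 0.785.

```bash
python3 -m inch '[-0.37,0,-0.01,0,0.008,0,0.05,-0.74,0,0,0,0.016,0,0.05,-0.92,0,0.02,0,0.02,0,0.05,-0.92,0,0.05,0,0.02,0,0.05,-0.92,0,0.08,0,0.02,0,0.05,-0.91,0,0.11,0,0.02,0,0.05,-0.91,0,0.14,0,0.02,0,0.05,-0.91,0,0.16,0,0.02,0,0.05,-0.9,0,0.19,0,0.02,0,0.05,-0.89,0,0.22,0,0.02,0,0.05,-0.89,0,0.25,0,0.02,0,0.05,-0.7,0,0.22,0,0.016,0,0.05,-0.53,0,0.17,0,0.012,0,0.05,-0.35,0,0.12,0,0.008,0,0.05,-0.26,0,0.09,0,0.006,0,0.05,0,0,0,0,0,0,0.05,0,0,0,0,0,0,0.05]' 25
python3 chk.py
python3 - <<'E'
from h import *
im,d,c=cam('side'); save('side2.png',im[:260,140:400],2.3)
E
```

```text
time_s: 17.9
ee_pos: [0.4544, -0.1974, 0.2212]
eef_rot: [3.142, -0.454, 0.148]
force: [-3.0, 4.0, 2.2]
grip_width: 0.0112
bar [ 0.4479 -0.1983  0.2347] hinge [ 0.581  -0.1786  0.1007] q 0.783 r 0.19 lat 0.0001 th 0.454
[-3.04193515  3.96230675  2.15656543] [0.59995972 0.47068056 0.36814976] 0.011249181646409681
[(0.67, [321.4, 77.8], array([ 0.44672646, -0.18737479,  0.23684818]))]
```

View pics/side2.png

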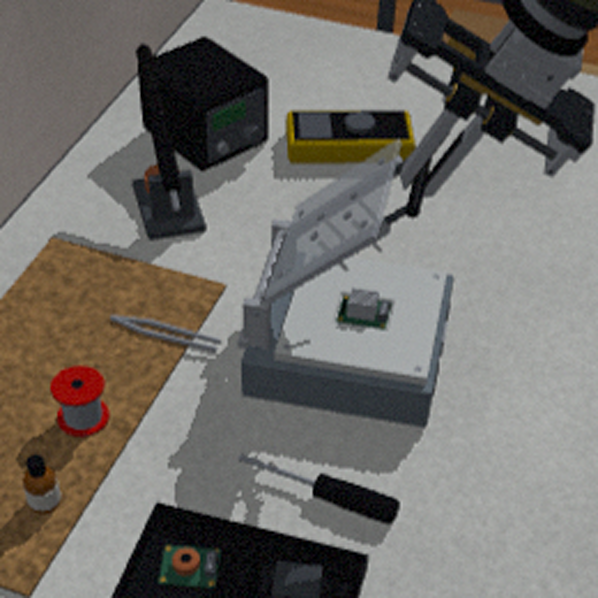

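The cover is held at about 45°. The board is in the pocket at crop (365,308), and the spool, bottle, screwdriver and tweezers look undisturbed. I'll let it settle briefly and hand in.

```bash
python3 -m inch '[0,0,0,0,0,0,0.05,0,0,0,0,0,0,0.05,0,0,0,0,0,0,0.05,0,0,0,0,0,0,0.05]' 25 && python3 chk.py && python3 -c "
from station import ctrl
print(ctrl.hand_in())"
```

```text
time_s: 18.55
ee_pos: [0.4544, -0.1974, 0.2213]
eef_rot: [3.141, -0.454, 0.148]
force: [-3.8, 3.8, 1.1]
grip_width: 0.0109
bar [ 0.4479 -0.1983  0.2347] hinge [ 0.581  -0.1786  0.1007] q 0.783 r 0.19 lat 0.0001 th 0.454
[-3.8178064   3.84653737  1.12453926] [0.57747017 0.46256717 0.35879457] 0.01090040583190966
[(0.66, [320.0, 77.2], array([ 0.44963569, -0.18679487,  0.23789924]))]
the job is handed in; nothing more can be done
None
```

I loaded the green heatsink board into the fixture pocket with its terminal block to the front. I then swung the cover down by its handle and handed the job in at about 18.6 s, still gripping it. The hand-in gave no verdict.

**Board:** After release it measured flat, with its top at z 63.2 mm (63.5 expected) and its yaw within about 0.2° of the fixture's. It was well inside the pocket by the wrist picture, and I saw it again under the cover in the last side picture.

**Cover:** It is held still at q ≈ 0.783 rad, about 45° short of shut. That angle comes from the gripper's position on the 190 mm arc. The side camera put the handle within about 4 mm along the arc and in height, and about 11 mm off along the bar, which does not affect the angle. The gripper opening reads 11 mm on the 12 mm bar.

**Other parts:** The last side picture showed the solder spool, flux bottle, screwdriver and tweezers apparently where they were; I did not measure them. That crop cut off part of the tray, and I did not re-check the parts in it after lifting the board out.

**Disagreement:** The wrist camera showed a sideways bias of about 1.5 mm. I corrected for it by comparing the board with the pocket from close above.

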